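# Let two dowels out of a gated chute into a box

## Task

Push the open black card box sideways along the table until its long side stands square against the wooden front foot of the dowel chute, under the lip. Then press the black paddle at the back of the chute's rocking lever all the way down with the fingers, so that the gate lifts and both dowels roll into the box, and let the paddle come back up. Do not pick anything up, do not touch the dowels, and leave the other things on the table where they are.

Things in the scene. Friction and masses are not known exactly. Their poses are not given: they have to be found in the camera images.
- dispenser: Small plywood dowel chute fixed to the table, base 130 (x) x 140 (y) mm, 118 mm tall at the hinge posts. Origin: centre of its underside, on the table. Own +y points out of the mouth (the way the dowels roll), +z up. Lever hinge at y = -20 mm, z = 105 mm, axis along x; the gate hangs at y = +45 mm.
- stop_foot (a point): Middle of the chute's wooden front foot, the upright face at chute y = +70 mm, z = 11 mm, 130 mm wide and 22 mm high, against which the box is pushed. Axes as the chute.
- lip (a point): Middle of the lower edge of the steel chute lip, at chute y = +84 mm, about 36 mm above the table: the 26 mm box wall passes below it. Axes as the chute.
- paddle (a point): Black ribbed press pad, 34 (x) x 36 (y) x 8 mm, on the rear end of the rocking lever. Origin: centre of its top face, at chute y = -112 mm and 115 mm above the table when up; fully pressed it is about 38 mm lower and about 4 mm nearer the hinge (+y). Own z is normal to the pad. Only the table is below it.
- lever (a joint): Angle of the rocking lever, rad: 0 = paddle up and gate shut, 0.42 = paddle fully down at its stop and gate fully up (the gate then clears the dowels by about 15 mm). Spring return; the paddle needs about 3 N at first and 6 N at the stop.
- card_box: Open black card box, loose, 60 (own x) x 200 (own y) mm and 26 mm high, 2 mm walls and floor, about 120 g. Origin: centre of its underside. It starts with its long side roughly facing the chute mouth, turned by up to 0.15 rad, its centre 50 to 90 mm short of its place; when against the foot its centre lies at chute y = +100 mm.
- dowel_1: Round wooden dowel, 20 mm diameter, 60 mm long, lying across the chute just behind the gate. Origin at its centre, axis along own x.
- dowel_2: The same, behind the first, further up the chute.
- loupe: Black eye loupe, 37 mm diameter, 22 mm high; origin at its underside. Bystander.
- ferrule_a: Cream ring ferrule, 23 mm diameter, 22 mm high; origin at its underside. Bystander.
- ferrule_b: White ring ferrule, 23 mm diameter, 22 mm high; origin at its underside. Bystander.
- handle_blank: Dark wooden octagonal handle blank, 23 x 118 x 19 mm, length along own y; origin at its underside. Bystander.
- hammer: Small hammer, 200 x 78 x 20 mm, length along own x; origin at its underside. Bystander.
- stone: Green whetstone, 46 x 108 x 22 mm, length along own y; origin at its underside. Bystander.

How it is judged:
By the outcome, as a careful person would: the job done as asked, in the order asked, and still so for the second after the job is handed in, with the robot touching nothing.
It also fails if it takes over 48 s, if anything falls off the work surface, if the arm or the gripper's body presses on something with over 40 N, if the wrist force passes 120 N, or if a joint passes its speed limit or range.

## Robot

A 7-joint arm with a two-finger parallel gripper is mounted at the origin on a cart in front of the work surface, level with it; the furniture and walls round the work are solid. World frame = base frame: x ahead of the robot, y to its left, z up, the work surface at z = 0. Lengths are in mm, angles in rad, forces in N, time in s.
With the tool pointing down it reaches from about 400 to 875 mm from the base axis. Payload 4.4 kg.
Tool frame: the origin (TCP) lies midway between the tips of the shut fingers; the grasp point (between the pads) lies ctrl.tcp_to_grasp behind it (ctrl.tcp_to_grasp is the distance from the TCP to the grasp point, in mm); z points along the fingers, y is the line along which they close (so a half turn about z gives the same grasp; the last joint's range is limited). The gripper opens to 85 mm and grips with 20 to 120 N. Pads are 22 mm wide; open, the fingers measure 114 mm over their backs; the gripper's body (76 mm by 85 mm) begins 54 mm behind the grasp point. The pads swing forward as they close: fully open they stand 13 mm farther back than shut.
Start: joints at [1.045, 0.628, 0.038, 1.517, -0.027, 0.996, -0.02], TCP at [288.478, -582.493, 231.313] pointing down, gripper open.
Joint ranges: [-3.06, 3.06], [-0.37, 2.12], [-1.25, 1.32], [0.18, 2.47], [-1.1, 4.24], [0.23, 1.98], [-2.94, 2.94]. Speed limits (rad/s): [2.57, 2.57, 3.14, 3.14, 3.14, 3.14, 3.14].

## Interface

Orientations are given as [roll, pitch, yaw] about the fixed x, y, z axes, in that order (R = Rz(yaw) Ry(pitch) Rx(roll)).
In Python, from cell import ctrl, get_image, get_calibration, workorder, boxes_of, place_of gives the robot as it stands.
- The arm moves only by the tool play_rows, never from a script. Its argument "series" is a list that holds one entry, the list of rows, each a list of 7 numbers: the shift along the world's x, y, z in cm, then the turn, a rotation vector about the world's x, y, z in degrees, then the closure, from 0 (fully open) to 1 (shut). A call has 1 to 20 rows; each row shifts and turns the commanded pose from where the row before left it; what a row does not reach is not made up. A row lasts 1/8 s, in which the tool goes at most 62.5 mm and 10.7 degrees, less where a joint would pass 70% of its speed; a pose out of reach is approached as far as the arm can. A call with a gripper value outside its range is refused whole. The fingers move at their own pace and stop on an object; the grip force is fixed at half the most. Time passes only in rows, so rows that do not move let the fingers close. It gives the time, the measured TCP pose, the force, the opening and the grip force at its end, in the units of the state.
- ctrl.read_state(): the state, without advancing time (a new reading comes with each control period).
- get_image(name): name is "side" or "top"; returns (picture, depth): 420x560x3 uint8, red, green, blue; 420x560 float32, mm along the optical axis (not along the pixel's ray), 0 where there is no reading.
- get_calibration(name): a dict with "K" (3x3 intrinsics, pixels), "R" (3x3) and "t" (3): a world point X has camera coordinates R X + t. Camera axes: x right, y down, z forward; pixel columns grow to the right and rows downward; lengths in mm; the calibration is good to about 2 mm. A picture is of the moment at which its call begins. get_calibration takes no time and is no camera call.
- workorder.finish_job(): hands the job in; it is judged then, once.
Trained networks look in the newest picture that a camera, given by its name, has taken for a name from the list of things; names that differ only in an ending like _2 or _b are one class to them, and where a whole thing is asked for, a point or a joint stands for the part that bears it (a point fixed in the world has none). Each returns a list of dicts, best first, with "p" (0 to 1); they miss things now and then, are a little off and sometimes report something else, mostly with a low value. They report only what shows in the picture. A call takes as long as a camera call.
- boxes_of(target, camera): "pixel" ([column, row] in pixels, amid what is visible of it).
- place_of(target, camera): "pixel" ([column, row] in pixels: a listed point, or the origin of a listed thing).
The state is a dict: "clock": time; "qpos": joint angles; "qd": joint speeds; "tau": joint torques, N m; "eef_pos": TCP position; "tool_rot": TCP orientation; "force": force on the tool from outside, world axes, zero at the start; "torque": the same for the moment, N m; "width": finger opening in mm; "gripper_force": force on a finger pad.
Only numpy, scipy, OpenCV 4.12 (cv2) and the standard library are available. Lean on these libraries where they do the work, as an engineer would, in place of code of your own. Each camera call takes 0.05 s, during which the arm holds its last target. There are 200 camera calls.

## Working session

There is one attempt and no reset: what is moved stays moved. The work goes in short steps, Python scripts to look and compute and a tool call to move; the robot and the scene stay as the last step left them, time stands still between calls to the robot, and variables do not carry over. Pictures are saved under pics/ and viewed, at most 10 in all, crops included, and the job is handed in when it is done.

Besides the shell and the picture viewer there is one more tool, called after "Request:" by a JSON object that holds its "name" and its "arguments". play_rows: Moves the arm, as the interface text tells. Its arguments: {"type":"object","properties":{"series":{"type":"array"}},"required":["series"]}

```bash
mkdir -p pics; cat > h.py <<'E'
import numpy as np, cv2
from cell import ctrl,get_image,get_calibration,workorder,boxes_of,place_of
def cal(c):
    k=get_calibration(c); return [np.array(k[n],float) for n in ('K','R','t')]
def at_z(c,px,z):
    K,R,t=cal(c); d=R.T@np.linalg.inv(K)@np.array([px[0],px[1],1.]); o=-R.T@t.ravel()
    return o+d*(z-o[2])/d[2]
def cloud(c,D):
    K,R,t=cal(c); v,u=np.mgrid[:D.shape[0],:D.shape[1]]
    P=np.stack([u,v,np.ones_like(u)],-1)@np.linalg.inv(K).T*D[...,None]
    return (P-t.ravel())@R
def proj(c,X):
    K,R,t=cal(c); p=K@(R@np.array(X,float)+t.ravel()); return p[:2]/p[2]
E
python3 - <<'E'
from h import *
ims=[]
for c in('top','side'):
    I,D=get_image(c); cv2.imwrite(f'pics/{c}0.png',I[...,::-1]); np.save(f'{c}0.npy',D)
    K,R,t=cal(c);print(c,(-R.T@t.ravel()).round(),R[2].round(2))
    C=cloud(c,D)
    for n in('dispenser','stop_foot','lip','paddle','card_box','dowel_1','loupe','ferrule_a','handle_blank','hammer','stone'):
        for r in place_of(n,c)[:3]:
            p=r['pixel'];u,v=[int(round(x)) for x in p]
            print(n,np.round(p),round(r['p'],2),C[v,u].round() if 0<=v<420 and 0<=u<560 else '')
s=ctrl.read_state();print(s['clock'],s['tool_rot'],s['eef_pos'],ctrl.tcp_to_grasp,s['force'])
E
```

```text
top [ 507. -110. 1123.] [ 0.06  0.02 -1.  ]
dispenser [261. 211.] 0.95 [560. -48. 107.]
dispenser [420. 200.] 0.62 [ 596. -390.   22.]
stop_foot [226. 208.] 0.86 [569.  32.  41.]
lip [219. 212.] 0.76 [562.  54.  -2.]
paddle [314. 211.] 0.92 [ 562. -155.  114.]
paddle [256. 255.] 0.2 [467. -32.  -2.]
paddle [227. 212.] 0.18 [560.  29.  46.]
card_box [188. 211.] 0.96 [562. 123.   2.]
dowel_1 [242. 211.] 0.61 [560.  -9. 105.]
dowel_1 [247. 214.] 0.43 [554. -19. 106.]
loupe [258. 259.] 0.56 [458. -37.  -2.]
loupe [311. 207.] 0.55 [ 570. -149.  114.]
loupe [421. 201.] 0.41 [ 594. -392.   22.]
ferrule_a [265. 169.] 0.59 [661. -48.   2.]
ferrule_a [248. 172.] 0.59 [654.  -9.  -3.]
ferrule_a [250. 216.] 0.28 [550. -26. 107.]
handle_blank [268. 170.] 0.16 [656. -56.  21.]
hammer [268. 171.] 0.58 [653. -56.  25.]
hammer [186. 210.] 0.36 [564. 127.   4.]
side [588. 846. 701.] [-0.02 -0.84 -0.55]
dispenser [294. 245.] 0.85 [557.  13.  44.]
stop_foot [292. 265.] 0.72 [561.  33.   6.]
lip [291. 261.] 0.95 [563.  34.  18.]
paddle [293. 179.] 0.74 [ 559. -143.  113.]
card_box [289. 300.] 0.55 [568. 153.  22.]
card_box [253. 254.] 0.5 [645.  -1.   7.]
loupe [332. 246.] 0.63 [472. -20.  16.]
loupe [257. 221.] 0.48 [ 641. -113.   14.]
loupe [281. 168.] 0.3 [ 587. -359.   19.]
ferrule_a [252. 256.] 0.6 [647.   4.   5.]
ferrule_a [249. 243.] 0.49 [655. -35.  10.]
ferrule_a [290. 180.] 0.4 [ 566. -137.  114.]
handle_blank [259. 216.] 0.75 [ 638. -140.   10.]
hammer [196. 281.] 0.63 [752.  98.  17.]
stone [279. 167.] 0.89 [ 592. -363.   20.]
1.2 [ 3.14159020e+00 -4.01434209e-05  4.59739212e-01] [ 288.48853817 -582.50328627  231.29989294] 18.700000000000003 [ 0.86743368  0.24376197 -0.14700185]
```

View pics/top0.png

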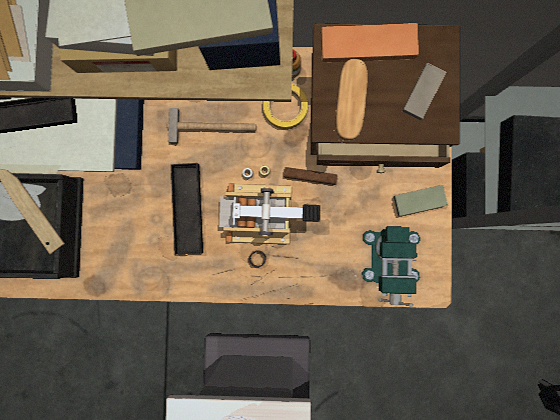

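View pics/side0.png

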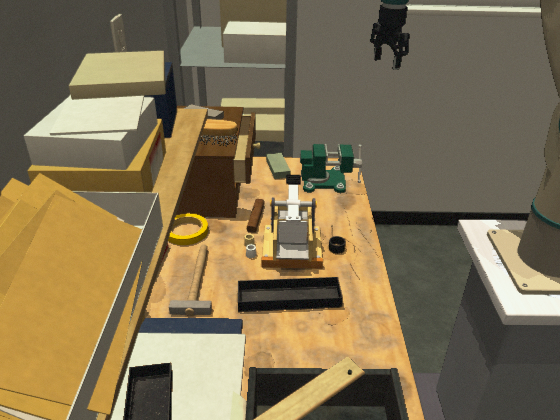

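Top: the box is at about (187,210) with its long side along the image rows. The chute is at about (262,212), its mouth toward the box (world +y), and the paddle is at (312,212). Side: the same layout, with the box at (290,295) and the loupe at (337,244), clear of the path. Next I'll measure the angles.

```bash
python3 - <<'E'
from h import *
I=cv2.imread('pics/top0.png');D=np.load('top0.npy');C=cloud('top',D)
g=I.max(2)
def rect(m,z,name,u0,v0):
    n,L,S,_=cv2.connectedComponentsWithStats(m.astype(np.uint8))
    k=1+np.argmax(S[1:,4]);v,u=np.nonzero(L==k)
    P=np.array([at_z('top',(a+u0,b+v0),z)[:2] for a,b in zip(u,v)],np.float32)
    r=cv2.minAreaRect(P);print(name,r,S[k,4]); return r
rect(g[155:265,160:213]<75,26,'box',160,155)
rect(g[195:230,295:330]<75,115,'paddle',295,195)
# depth-based: chute points by height
Z=C[...,2];X=C[...,0];Y=C[...,1]
roi=(X>470)&(X<640)&(Y>-190)&(Y<75)
for lo,hi in((12,30),(30,60),(60,95),(95,130)):
    m=roi&(Z>lo)&(Z<hi);P=C[m][:,:2].astype(np.float32);print(lo,hi,len(P),P.min(0),P.max(0),cv2.minAreaRect(P))
# side: foot points
I=cv2.imread('pics/side0.png');D=np.load('side0.npy');C=cloud('side',D)
m=(np.abs(C[...,0]-560)<75)&(C[...,1]>10)&(C[...,1]<60)&(C[...,2]>6)&(C[...,2]<20)
P=C[m];print(len(P),P.min(0),P.max(0));print(np.polyfit(P[:,0],P[:,1],1),np.median(P[:,1]))
m=(np.abs(C[...,0]-560)<130)&(C[...,1]>75)&(C[...,1]<200)&(C[...,2]>10)&(C[...,2]<40)
P=C[m][:,:2].astype(np.float32);print('box side',cv2.minAreaRect(P))
for c,u,v,s in(('top',150,140,4),('side',215,160,5)):
    J=cv2.imread(f'pics/{c}0.png')[v:v+120,u:u+190 if c=='top' else u+150];cv2.imwrite(f'pics/{c}c.png',cv2.resize(J,None,fx=s if s==4 else 5,fy=s if s==4 else 5,interpolation=3))
E
```

```text
box ((565.7227172851562, 121.46929931640625), (202.1647186279297, 63.3306999206543), 4.343856334686279) 2574
paddle ((558.8597412109375, -147.88929748535156), (34.251094818115234, 34.13372039794922), 1.0106109380722046) 284
12 30 750 [ 470.45737 -189.26318] [639.9868    31.318064] ((555.2235107421875, -78.96224212646484), (220.51727294921875, 169.56565856933594), 89.96775817871094)
30 60 896 [ 518.754   -107.92714] [604.01434  46.44024] ((561.8960571289062, -30.468963623046875), (154.13101196289062, 85.23300170898438), 89.2983169555664)
60 95 958 [ 514.212    -107.929886] [601.4296    31.215576] ((557.8846435546875, -38.0281982421875), (139.28329467773438, 86.7351303100586), 89.4598159790039)
95 130 1383 [ 511.57275 -167.42984] [609.2689     9.380409] ((560.8805541992188, -78.57035064697266), (97.4775161743164, 177.00914001464844), 1.1655354499816895)
363 [497.19226212  10.26678885   6.01533525] [626.05922691  38.15776122  19.9731316 ]
[-8.97017177e-03  3.75124255e+01] 33.343579438711096
box side ((567.06884765625, 124.72616577148438), (198.98031616210938, 66.61986541748047), 4.0955939292907715)
```

View pics/topc.png

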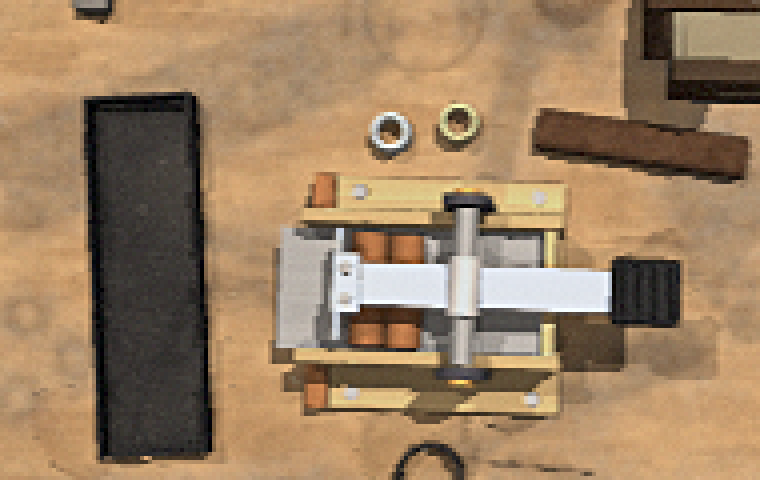

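Chute yaw is about -0.6°, with the foot at y≈36 and x≈561. The box is at (566,123) with yaw +4.3°. I'll push with open fingers spread along x, which gives two contacts and squares the box.

Request:
{"name": "play_rows", "arguments": {"series": [[[1.7,4.9,0,0,0,3.95,0],[1.7,4.9,0,0,0,3.95,0],[1.7,4.9,0,0,0,3.95,0],[1.7,4.9,0,0,0,3.95,0],[1.7,4.9,0,0,0,3.95,0],[1.7,4.9,0,0,0,3.95,0],[1.7,4.9,0,0,0,3.95,0],[1.7,4.9,0,0,0,3.95,0],[1.7,4.9,0,0,0,3.95,0],[1.7,4.9,0,0,0,3.95,0],[1.7,4.9,0,0,0,3.95,0],[1.7,4.9,0,0,0,3.95,0],[1.7,4.9,0,0,0,3.95,0],[1.7,4.9,0,0,0,3.95,0],[1.7,4.9,0,0,0,3.95,0],[1.7,4.9,0,0,0,3.95,0],[0,0,-4.5,0,0,0,0],[0,0,-4.5,0,0,0,0],[0,0,-4.5,0,0,0,0],[0,0,-4.5,0,0,0,0]]]}}

```text
clock: 3.7
eef_pos: [560.8, 201.5, 50.1]
tool_rot: [3.141, -0.0, 1.563]
force: [-0.1, 0.2, -0.5]
width: 85.0
gripper_force: 0.0
```

Request:
{"name": "play_rows", "arguments": {"series": [[[0,0,-2,0,0,0,0],[0,0,-2,0,0,0,0],[0,0,-1,0,0,0,0],[0,-1,0,0,0,0,0],[0,-1,0,0,0,0,0],[0,-0.8,0,0,0,0,0],[0,-0.8,0,0,0,0,0],[0,-0.8,0,0,0,0,0],[0,-0.8,0,0,0,0,0],[0,-0.8,0,0,0,0,0],[0,-0.6,0,0,0,0,0],[0,-0.4,0,0,0,0,0],[0,0,0,0,0,0,0]]]}}

```text
clock: 5.32
eef_pos: [560.3, 130.8, 1.2]
tool_rot: [-3.141, 0.001, 1.562]
force: [-0.9, -0.3, 0.0]
width: 85.6
gripper_force: 0.0
```

```bash
cat > b.py <<'E'
from h import *
import sys
n=sys.argv[1]
s=ctrl.read_state();print(s['clock'],np.round(s['eef_pos'],1),np.round(s['force'],1))
for c in('side','top'):
    I,D=get_image(c);np.save(f'{c}{n}.npy',D);cv2.imwrite(f'pics/{c}{n}.png',I[...,::-1])
    if c=='side': J=I[200:340,200:390];cv2.imwrite(f'pics/crop{n}.png',cv2.resize(J[...,::-1],None,fx=4,fy=4,interpolation=3))
E
python3 b.py 1
```

```text
5.325 [560.3 130.8   1.2] [-0.9 -0.3  0. ]
```

View pics/crop1.png

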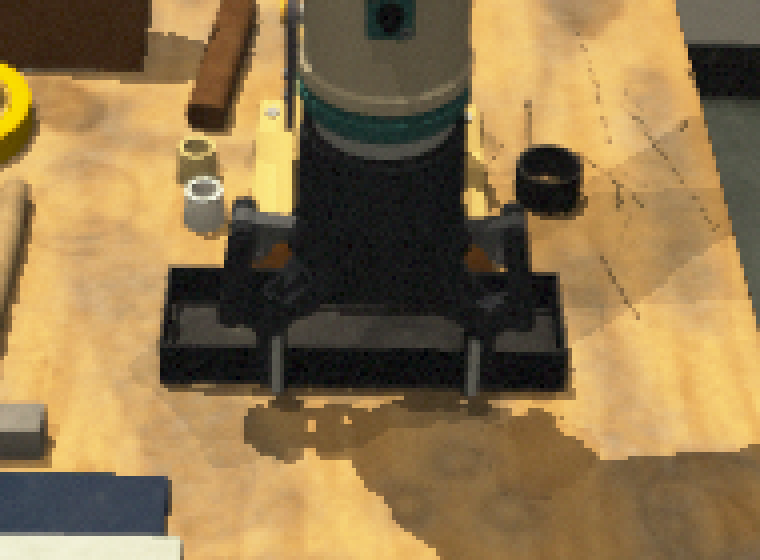

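The crop shows both fingers on the long wall and the box square to them, with its front edge at row 380. I'll push on toward the foot.

Request:
{"name": "play_rows", "arguments": {"series": [[[0,-0.6,0,0,0,0,0],[0,-0.6,0,0,0,0,0],[0,-0.4,0,0,0,0,0],[0,-0.2,0,0,0,0,0],[0,0,0,0,0,0,0]]]}}

```text
clock: 6.05
eef_pos: [560.4, 113.1, 1.3]
tool_rot: [-3.141, 0.0, 1.562]
force: [0.1, -0.8, 0.2]
width: 85.5
gripper_force: 0.0
```

Request:
{"name": "play_rows", "arguments": {"series": [[[0,-0.2,0,0,0,0,0],[0,-0.1,0,0,0,0,0],[0,0,0,0,0,0,0]]]}}

```text
clock: 6.42
eef_pos: [560.5, 110.5, 1.3]
tool_rot: [3.142, -0.0, 1.563]
force: [1.0, -0.5, 0.2]
width: 85.5
gripper_force: 0.1
```

Request:
{"name": "play_rows", "arguments": {"series": [[[0,-0.2,0,0,0,0,0],[0,0,0,0,0,0,0]]]}}

```text
clock: 6.68
eef_pos: [560.5, 108.3, 1.3]
tool_rot: [3.142, 0.0, 1.563]
force: [0.9, 0.5, 0.2]
width: 85.4
gripper_force: 0.1
```

Request:
{"name": "play_rows", "arguments": {"series": [[[0,-0.2,0,0,0,0,0],[0,0,0,0,0,0,0]]]}}

```text
clock: 6.92
eef_pos: [560.5, 106.2, 1.3]
tool_rot: [3.142, 0.0, 1.563]
force: [0.3, -0.6, 0.7]
width: 85.7
gripper_force: 0.1
```

Request:
{"name": "play_rows", "arguments": {"series": [[[0,-0.2,0,0,0,0,0],[0,0,0,0,0,0,0]]]}}

```text
clock: 7.18
eef_pos: [560.6, 104.7, 1.4]
tool_rot: [3.141, -0.0, 1.563]
force: [0.2, 1.5, -0.8]
width: 85.7
gripper_force: 0.6
```

Request:
{"name": "play_rows", "arguments": {"series": [[[0,-0.2,0,0,0,0,0],[0,0,0,0,0,0,0]]]}}

```text
clock: 7.42
eef_pos: [560.9, 104.6, 1.5]
tool_rot: [3.14, -0.003, 1.563]
force: [-0.2, 5.3, -1.3]
width: 85.1
gripper_force: 2.5
```

The box has stopped against the foot. I'll press a little more to seat it, then back away and lift.

Request:
{"name": "play_rows", "arguments": {"series": [[[0,-0.2,0,0,0,0,0],[0,0,0,0,0,0,0],[0,0,0,0,0,0,0]]]}}

```text
clock: 7.8
eef_pos: [560.9, 104.6, 1.6]
tool_rot: [3.14, -0.005, 1.564]
force: [-0.9, 7.8, 0.1]
width: 85.5
gripper_force: 4.2
```

Request:
{"name": "play_rows", "arguments": {"series": [[[0,0.5,0,0,0,0,0],[0,1.5,0,0,0,0,0],[0,2,0,0,0,0,0],[0,2,4,0,0,0,0.3],[0,2,5,0,0,0,0.6],[0,2,6,0,0,0,1],[0,2,6,0,0,0,1]]]}}

```text
clock: 8.68
eef_pos: [559.7, 222.1, 211.9]
tool_rot: [-3.141, -0.0, 1.565]
force: [1.6, -0.1, -0.1]
width: 12.0
gripper_force: 0.0
```

```bash
python3 b.py 2; python3 - <<'E'
from h import *
for n,c in (('top','top'),('side','side')):
    D=np.load(f'{c}2.npy');C=cloud(c,D)
    m=(np.abs(C[...,0]-565)<130)&(C[...,1]>25)&(C[...,1]<140)&(C[...,2]>12)&(C[...,2]<32)&~((np.abs(C[...,0]-560)<68)&(C[...,1]<75))
    print(c,cv2.minAreaRect(C[m][:,:2].astype(np.float32)))
r=place_of('paddle','top')[0];print(r,at_z('top',r['pixel'],115))
E
```

```text
8.675 [559.7 222.1 211.9] [ 1.6 -0.1 -0.1]
top ((564.7592163085938, 62.118289947509766), (60.59846878051758, 200.15318298339844), 89.26641845703125)
side ((564.7849731445312, 64.72705078125), (64.86279296875, 199.61842346191406), 89.25885009765625)
{'pixel': [259.6, 214.1], 'p': 0.68} [553.50031067 -45.49045797 115.        ]
```

View pics/crop2.png

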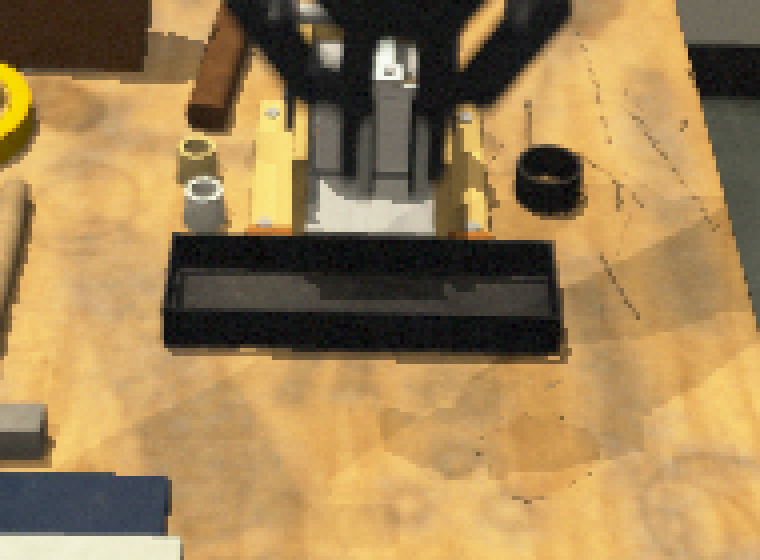

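Box is square (-0.74°, same as the chute) against the foot, its rim line at row 237 meeting the two feet at (268,232) and (470,232). Now to the paddle at about (559,-149), fingers shut.

Request:
{"name": "play_rows", "arguments": {"series": [[[0,-4.65,0,0,0,0,1],[0,-4.65,0,0,0,0,1],[0,-4.65,0,0,0,0,1],[0,-4.65,0,0,0,0,1],[0,-4.65,0,0,0,0,1],[0,-4.65,0,0,0,0,1],[0,-4.65,0,0,0,0,1],[0,-4.65,0,0,0,0,1],[0,0,-3,0,0,0,1],[0,0,-3,0,0,0,1],[0,0,-2,0,0,0,1],[0,0,0,0,0,0,1]]]}}

```text
clock: 10.32
eef_pos: [558.3, -151.3, 127.3]
tool_rot: [-3.136, -0.001, 1.563]
force: [0.7, 0.3, -0.2]
width: -0.3
gripper_force: 0.0
```

```bash
python3 b.py 3; python3 -c "
import cv2
a=cv2.imread('pics/side3.png')[130:310,200:400];b=cv2.imread('pics/top3.png')[150:270,150:350]
a=cv2.resize(a,None,fx=2,fy=2,interpolation=3);b=cv2.resize(b,None,fx=2,fy=3 ,interpolation=3)
cv2.imwrite('pics/j3.png',cv2.hconcat([a,b]))"
```

```text
10.325 [ 558.3 -151.3  127.3] [ 0.7  0.3 -0.2]
```

View pics/j3.png

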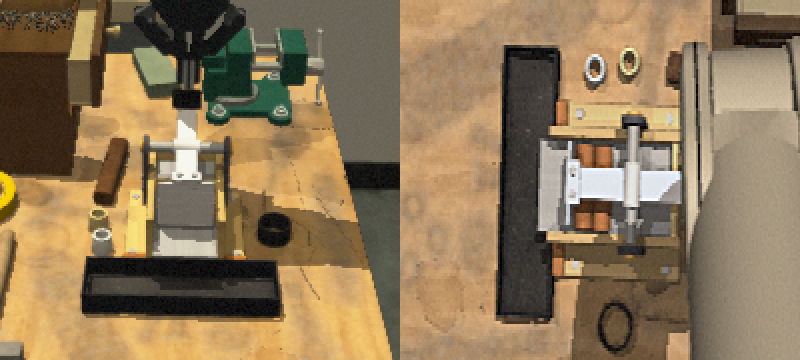

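Left: fingertips are right over the paddle at (187,98). Right: box lies against the foot, with both dowels behind the gate at (595,160–215). I'll press now.

Request:
{"name": "play_rows", "arguments": {"series": [[[0,0,-0.6,0,0,0,1],[0,0,-0.6,0,0,0,1],[0,0,-0.6,0,0,0,1],[0,0,-0.6,0,0,0,1],[0,0.1,-0.6,0,0,0,1],[0,0.1,-0.6,0,0,0,1],[0,0.1,-0.6,0,0,0,1],[0,0.1,-0.6,0,0,0,1],[0,0,-0.3,0,0,0,1],[0,0,0,0,0,0,1]]]}}

```text
clock: 11.68
eef_pos: [560.7, -148.3, 78.9]
tool_rot: [3.141, 0.0, 1.563]
force: [1.1, -5.3, 4.6]
width: -0.2
gripper_force: 3.0
```

Request:
{"name": "play_rows", "arguments": {"series": [[[0,0,-0.2,0,0,0,1],[0,0,-0.2,0,0,0,1],[0,0,0,0,0,0,1]]]}}

```text
clock: 12.05
eef_pos: [560.9, -148.1, 77.4]
tool_rot: [3.14, 0.001, 1.563]
force: [-5.4, -3.4, 22.7]
width: 0.2
gripper_force: 11.0
```

At the stop (z≈77, 23 N). I'll hold there while the dowels roll, then look.

Request:
{"name": "play_rows", "arguments": {"series": [[[0,0,0,0,0,0,1],[0,0,0,0,0,0,1],[0,0,0,0,0,0,1],[0,0,0,0,0,0,1],[0,0,0,0,0,0,1],[0,0,0,0,0,0,1],[0,0,0,0,0,0,1],[0,0,0,0,0,0,1]]]}}

```text
clock: 13.05
eef_pos: [560.9, -148.1, 77.4]
tool_rot: [3.14, 0.001, 1.563]
force: [-4.2, -3.2, 22.3]
width: -0.2
gripper_force: 10.9
```

```bash
python3 b.py 4; python3 -c "
import cv2
a=cv2.imread('pics/side4.png')[130:310,200:400];b=cv2.imread('pics/top4.png')[150:270,150:350]
a=cv2.resize(a,None,fx=2,fy=2,interpolation=3);b=cv2.resize(b,None,fx=2,fy=3 ,interpolation=3)
cv2.imwrite('pics/j4.png',cv2.hconcat([a,b]))"
```

```text
13.05 [ 560.9 -148.1   77.4] [-4.2 -3.2 22.3]
```

View pics/j4.png

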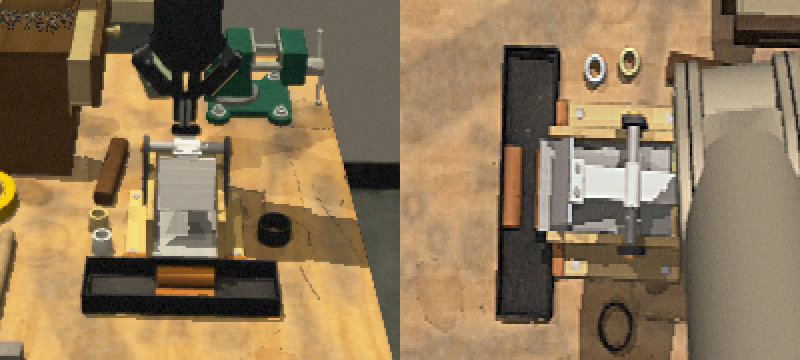

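Both dowels lie in the box at (187,275) and (187,290), and the box hasn't moved. Now I'll release the paddle gently and move clear.

Request:
{"name": "play_rows", "arguments": {"series": [[[0,0,-0.0,0,0,0,1],[0,0,0.6,0,0,0,1],[0,-0.1,0.6,0,0,0,1],[0,-0.1,0.6,0,0,0,1],[0,-0.1,0.6,0,0,0,1],[0,-0.1,0.6,0,0,0,1],[0,0,0.6,0,0,0,1],[0,0,0.6,0,0,0,1],[0,0,1,0,0,0,1],[0,0,3,0,0,0,1],[0,0,5,0,0,0,1],[0,-4,3,0,0,0,1],[0,-5,2,0,0,0,1],[0,-5,0,0,0,0,1],[0,-5,0,0,0,0,1],[0,0,0,0,0,0,1],[0,0,0,0,0,0,1]]]}}

```text
clock: 15.28
eef_pos: [560.4, -340.4, 256.5]
tool_rot: [-3.141, -0.002, 1.564]
force: [0.7, 0.7, 0.6]
width: 0.2
gripper_force: 0.0
```

```bash
python3 b.py 5; python3 -c "
import cv2
a=cv2.imread('pics/side5.png')[130:310,200:400];b=cv2.imread('pics/top5.png')[150:270,150:350]
a=cv2.resize(a,None,fx=2,fy=2,interpolation=3);b=cv2.resize(b,None,fx=2,fy=3 ,interpolation=3)
cv2.imwrite('pics/j5.png',cv2.hconcat([a,b]))
from h import *
for c in('top','side'):
    C=cloud(c,np.load(c+'5.npy'))
    m=(np.abs(C[...,0]-565)<130)&(C[...,1]>25)&(C[...,1]<140)&(C[...,2]>12)&(C[...,2]<32)&~((np.abs(C[...,0]-560)<68)&(C[...,1]<75))
    print(c,cv2.minAreaRect(C[m][:,:2].astype(np.float32)))
m=(np.abs(C[...,0]-560)<12)&(np.abs(C[...,1]+150)<12)&(C[...,2]<140)&(C[...,2]>50);print('paddle z',np.median(C[m][:,2]),m.sum())"
```

```text
15.275 [ 560.4 -340.4  256.5] [0.7 0.7 0.6]
top ((564.7828979492188, 62.18537139892578), (61.177188873291016, 199.881591796875), 89.1922378540039)
side ((564.6947631835938, 65.10114288330078), (65.37162017822266, 200.32139587402344), 89.52266693115234)
paddle z 113.49055828720114 50
```

View pics/j5.png

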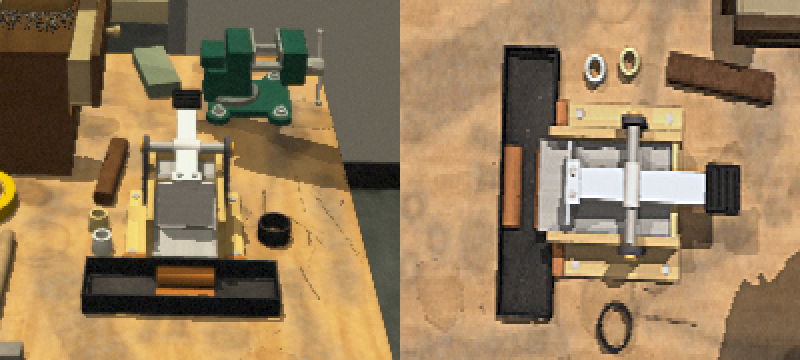

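The paddle is back up (z≈114), the gate is shut, both dowels are in the box at (187,275–290), and the box is square against the foot. The bystanders haven't moved.

```bash
python3 -c "
from cell import workorder
print(workorder.finish_job())"
```

```text
the job is handed in; nothing more can be done
None
```

The job is handed in at about 15 s of the 48 s: the box stands square against the chute foot, both dowels are in it, the paddle is back up, and the other things on the table were not touched.

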